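# Press the seasoning pail's press-on lid shut all round

### The arm

A 7-joint arm with a two-finger parallel gripper is mounted at the origin on the work surface. World frame = base frame: x ahead of the robot, y to its left, z up, the work surface at z = 0. Lengths are in mm, angles in rad, forces in N, time in s.
With the tool pointing down it reaches from about 425 to 875 mm from the base axis. Payload 9.9 kg.
Tool frame: the origin (TCP) lies midway between the tips of the shut fingers; the grasp point (between the pads) lies behind it (bot.tcp_to_grasp is the z of the grasp point in the tool frame, in mm); z points along the fingers, y is the line along which they close (so a half turn about z gives the same grasp; the last joint's range is limited). The gripper opens to 85 mm and grips with 20 to 120 N. Pads are 22 mm wide; open, the fingers measure 114 mm over their backs; the gripper's body (76 mm by 85 mm) begins 54 mm behind the grasp point. The pads swing forward as they close: fully open they stand 13 mm farther back than shut.
Start: joints at [1.242, 0.576, 0.025, 1.437, -0.015, 1.129, -0.057], TCP at [163.599, -654.877, 231.289] pointing down, gripper open.
Joint ranges: [-2.76, 2.76], [-0.34, 2.15], [-1.52, 1.57], [0.19, 2.46], [-1.09, 4.23], [0.17, 1.99], [-2.82, 2.82]. Speed limits (rad/s): [2.22, 2.22, 3.01, 3.01, 3.14, 3.14, 3.14].

### API

Orientations are given as [roll, pitch, yaw] about the fixed x, y, z axes, in that order (R = Rz(yaw) Ry(pitch) Rx(roll)).
In Python, from rig import bot, snapshot, camera_info, job gives the robot as it stands.
- The arm moves only by the tool jog_arm, never from a script. Its argument "steps" is one flat list of numbers, 7 for each row, row after row: the shift along the tool's x, y, z in m, then the turn, a rotation vector about the tool's x, y, z in degrees, then the opening, from 0 (shut) to 1 (fully open). A call has 1 to 5 rows; each row shifts and turns the commanded pose from where the row before left it, along the tool's axes as they then stand; what a row does not reach is not made up. A row lasts 1/10 s, in which the tool goes at most 50 mm and 8.59 degrees, less where a joint would pass 70% of its speed; a pose out of reach is approached as far as the arm can. A call is refused whole if a number of a shift passes 0.05 or a number of a turn 8.59, either way. A call with a gripper value outside its range is refused whole. The fingers move at their own pace and stop on an object; "grip_force" is the grip in N (left out, the last holds). Time passes only in rows, so rows that do not move let the fingers close. It gives the time, the measured TCP pose, the force, the opening and the grip force at its end, in the units of the state.
- bot.read_state(): the state, without advancing time (a new reading comes with each control period).
- snapshot(name): name is "scene" or "top"; returns (picture, depth): 480x640x3 uint8, blue, green, red; 480x640 float32, mm along the optical axis (not along the pixel's ray), 0 where there is no reading.
- camera_info(name): a dict with "fx", "fy", "cx", "cy" (pixels), "R" (3x3) and "t" (3): a world point X has camera coordinates R X + t. Camera axes: x right, y down, z forward; pixel columns grow to the right and rows downward; lengths in mm; the calibration is good to about 2 mm. A picture is of the moment at which its call begins. camera_info takes no time and is no camera call.
- job.hand_in(): hands the job in; it is judged then, once.
The state is a dict: "time": time; "qpos": joint angles; "dq": joint speeds; "joint_torque": joint torques, N m; "eef_pos": TCP position; "orientation": TCP orientation; "force": force on the tool from outside, world axes, zero at the start; "wrist_torque": the same for the moment, N m; "width": finger opening in mm; "grip_force": force on a finger pad.
Only numpy, scipy, OpenCV 4.12 (cv2) and the standard library are available. Lean on these libraries where they do the work, as an engineer would, in place of code of your own. Each camera call takes 0.05 s, during which the arm holds its last target. There are 200 camera calls.

### The job

The lid of the white seasoning pail is hooked on at one side only: go round its rim and press down every section that still stands up until it clicks, so that the whole rim is down. Only press on it: do not pick up, tip or shove the pail, do not lean hard on it (fingertip pressure is enough), and leave the things standing round it alone.

Things in the scene. Friction and masses are not known exactly. Their poses are not given: they have to be found in the camera images.
- pail: A loose, filled, closed white plastic pail (1.3 to 2.3 kg): 148 mm across the base, 175 mm at the collar under the lid, with a thin wire bail hanging down one side. A push of more than 60 N counts as leaning on it too hard. Origin: centre of its underside; z up.
- lid_centre (a point): Centre of the lid's flat sunk middle panel, on its upper face, 122 mm above the pail's underside; z up. The lid's raised rim is centred here: a ring 139 mm inside and 183 mm outside diameter, cut by narrow slots into six equal sections of the same off-white plastic, each about 79 mm long and 22 mm wide.
- sec0_top (a point): Middle of the flat top of rim section 0, the place to press; it moves with the section. It lies 80 mm from the lid's axis, in the direction of the x axis of lid_centre. The top of a section that is up stands 15 mm above the middle panel; clicked home, 8 mm above it.
- sec1_top (a point): The same for rim section 1, 60 degrees further round, anticlockwise from above.
- sec2_top (a point): The same for rim section 2, 120 degrees further round, anticlockwise from above.
- sec3_top (a point): The same for rim section 3, 180 degrees further round, anticlockwise from above.
- sec4_top (a point): The same for rim section 4, 240 degrees further round, anticlockwise from above.
- sec5_top (a point): The same for rim section 5, 300 degrees further round, anticlockwise from above.
- sec0 (a joint): How far rim section 0 is pressed down, m: 0 up, 0.007 clicked home (hard stop). It takes about 12 N straight down to start it, less and less to half-way; there it snaps home by itself and stays. Let go before half-way it springs back up. Sections 1 and 2 are home at the start, the other four are up.
- sec1 (a joint): The same for rim section 1.
- sec2 (a joint): The same for rim section 2.
- sec3 (a joint): The same for rim section 3.
- sec4 (a joint): The same for rim section 4.
- sec5 (a joint): The same for rim section 5.
- mug_centre (a point): Bystander: centre (half-way up) of a loose steel mug, 84 mm across, 90 mm high. Its z axis points up.
- oil_centre (a point): Bystander: centre (half-way up) of a loose amber oil bottle with a red cap, 80 mm across, 195 mm high. Its z axis points up.
- shaker_centre (a point): Bystander: centre (half-way up) of a loose aluminium shaker, 62 mm across, 102 mm high. Its z axis points up.
There are look-alikes about, which are no part of the job. What is shaped like the part that bears shaker_centre but yellow is not meant. Several things look just like the part that bears oil_centre: the one meant starts farthest to the robot's left.

How it is judged:
By the outcome, as a careful person would: the job done as asked, in the order asked, and still so for the second after the job is handed in, with the robot touching nothing.
It also fails if it takes over 40 s, if anything falls off the work surface, if the arm or the gripper's body presses on something with over 40 N, if the wrist force passes 120 N, or if a joint passes its speed limit or range.

## Working session

There is one attempt and no reset: what is moved stays moved. The work goes in short steps, Python scripts to look and compute and a tool call to move; the robot and the scene stay as the last step left them, time stands still between calls to the robot, and variables do not carry over. Pictures are saved under pics/ and viewed, at most 10 in all, crops included, and the job is handed in when it is done.

Besides the shell and the picture viewer there is one more tool, called after "Request:" in YAML: its name, and indented under it one key for each argument. jog_arm: Moves the arm, as the interface text tells. Its arguments: {"type":"object","properties":{"steps":{"type":"array"},"grip_force":{"type":"number"}},"required":["steps"]}

```bash
mkdir -p pics; cat > h.py <<'E'
import numpy as np, cv2
from rig import bot, snapshot, camera_info, job
def cloud(name, d):
    c=camera_info(name); v,u=np.mgrid[0:480,0:640]
    P=np.stack([(u-c['cx'])/c['fx']*d,(v-c['cy'])/c['fy']*d,d],-1)
    W=(P-np.array(c['t']))@np.array(c['R']); W[d<=0]=np.nan; return W
def proj(name,X):
    c=camera_info(name); p=np.array(c['R'])@np.array(X)+np.array(c['t'])
    return c['fx']*p[0]/p[2]+c['cx'],c['fy']*p[1]/p[2]+c['cy']
E
python3 - <<'E'
from h import *
for n in ('top','scene'):
    p,d=snapshot(n); cv2.imwrite(f'pics/{n}0.png',p); np.save(f'{n}0.npy',d)
    c=camera_info(n); print(n,c['fx'],(-np.array(c['R']).T@np.array(c['t'])).round())
print(bot.read_state(), bot.tcp_to_grasp)
E
```

```text
top 450.5525926472086 [ 470.  -41. 1246.]
scene 453.4520510404221 [1534.  275.  759.]
{'time': 0.1, 'qpos': array([ 1.24219493,  0.57645089,  0.02486912,  1.43780497, -0.01499073,
        1.1290321 , -0.05650386]), 'dq': array([-0.00069937, -0.00077993, -0.00076376, -0.0021723 , -0.00024864,
       -0.00027608,  0.00075724]), 'joint_torque': array([ 5.23096896e-03, -7.67305255e+01,  2.25778095e+00, -2.86607534e+01,
        1.59101741e-02,  8.56607629e-03,  1.26048991e-05]), 'eef_pos': array([ 163.48845772, -654.48196512,  230.5341967 ]), 'orientation': array([-3.14008538e+00,  9.74411191e-05,  2.44816083e-01]), 'force': array([-0.36749103, -0.75440212, -0.45485027]), 'wrist_torque': array([ 0.00377118, -0.02516299, -0.00300163]), 'grip_force': 0.0, 'width': 85.24463874867315} -18.700000000000003
```

View pics/top0.png

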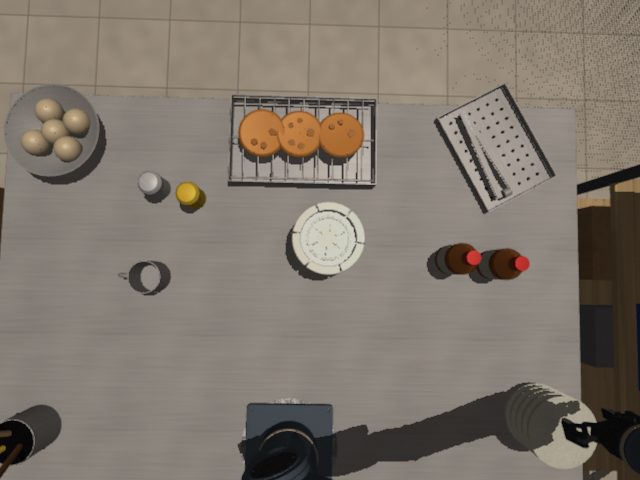

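View pics/scene0.png

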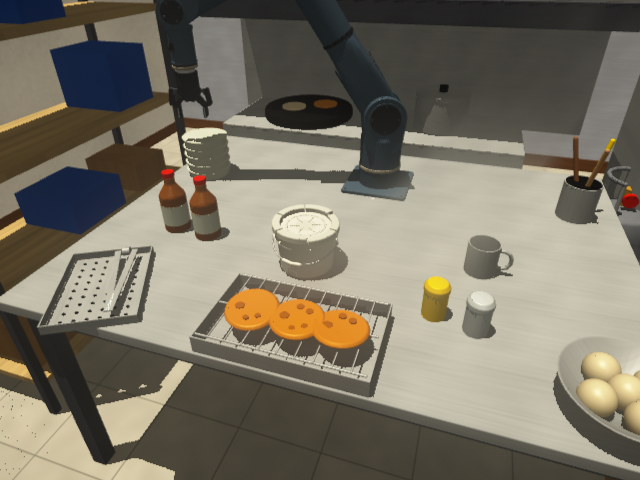

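The top view shows the pail lid at about (328,239), the two bottles at (465,258) and (510,263), and the arm at lower right. The scene view shows the pail at (306,240) with room round it. Next I measure the lid.

```bash
python3 - <<'E'
from h import *
p=cv2.imread('pics/top0.png'); d=np.load('top0.npy'); W=cloud('top',d)
roi=np.zeros((480,640),bool); roi[190:290,280:380]=1
m=roi&(W[...,2]>118)&(W[...,2]<150)
c,r=cv2.minEnclosingCircle(np.argwhere(m)[:,::-1].astype(np.float32)); print('circ px',c,r)
pts=W[m]; (cc,rr)=cv2.minEnclosingCircle(pts[:,:2].astype(np.float32)); print('circ mm',cc,rr)
cx,cy=cc
a=np.degrees(np.arctan2(W[...,1]-cy,W[...,0]-cx))%360; R=np.hypot(W[...,0]-cx,W[...,1]-cy)
print('panel z',np.median(W[roi&(R<55)][:,2]))
g=cv2.cvtColor(p,cv2.COLOR_BGR2GRAY)
for t in range(0,360,6):
    s=roi&(R>74)&(R<87)&(abs((a-t+180)%360-180)<3)
    print(t,W[s][:,2].mean().round(1),int(g[s].min()),int(g[s].mean()),end=' | ')
big=cv2.resize(p[190:290,280:380],(600,600),interpolation=cv2.INTER_CUBIC)
cv2.imwrite('pics/lid0.png',big)
E
```

```text
circ px (328.3586730957031, 238.21644592285156) 36.70840835571289
circ mm (552.5982666015625, -90.66337585449219) 91.33967590332031
panel z 122.35442452911929
0 136.9 201 201 | 6 136.6 200 201 | 12 137.0 200 200 | 18 134.2 96 184 | 24 127.3 98 174 | 30 129.5 194 198 | 36 129.4 194 198 | 42 129.7 196 198 | 48 129.7 196 198 | 54 129.5 194 197 | 60 128.9 196 197 | 66 130.0 196 197 | 72 128.9 191 196 | 78 128.0 106 174 | 84 127.0 143 186 | 90 129.9 197 197 | 96 129.0 197 197 | 102 129.1 195 197 | 108 129.1 196 197 | 114 129.2 197 197 | 120 130.1 197 197 | 126 129.8 197 197 | 132 129.7 192 197 | 138 127.4 99 177 | 144 129.2 94 175 | 150 136.5 194 198 | 156 136.3 187 197 | 162 135.7 194 199 | 168 136.9 191 198 | 174 136.1 180 197 | 180 137.0 184 197 | 186 136.6 182 198 | 192 136.9 183 199 | 198 135.8 161 194 | 204 129.3 61 157 | 210 137.7 183 200 | 216 137.4 190 201 | 222 137.4 180 199 | 228 136.4 185 199 | 234 136.8 182 200 | 240 135.4 191 201 | 246 136.3 191 202 | 252 136.7 192 201 | 258 136.5 197 202 | 264 130.3 98 163 | 270 136.5 201 203 | 276 137.3 197 202 | 282 136.5 195 202 | 288 136.1 195 202 | 294 136.5 196 202 | 300 136.4 186 201 | 306 136.5 196 202 | 312 137.0 197 202 | 318 133.3 166 198 | 324 130.5 149 180 | 330 137.0 200 202 | 336 136.2 202 202 | 342 136.4 202 202 | 348 137.3 202 202 | 354 136.1 202 202 |
```

View pics/lid0.png

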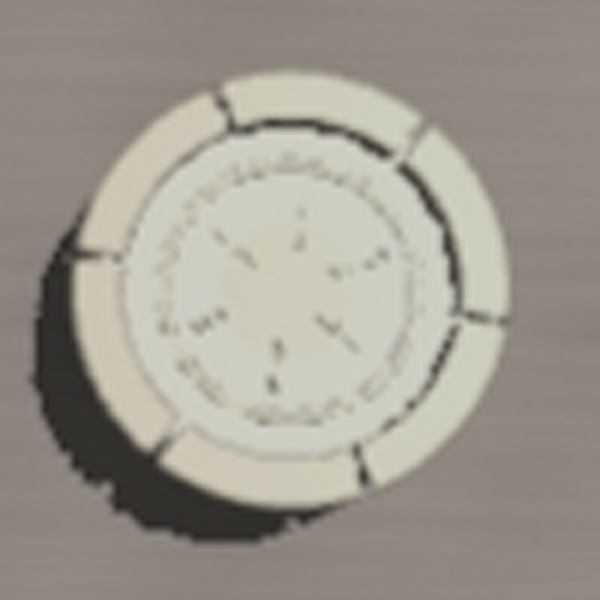

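Request:
jog_arm:
  steps: [0.03,-0.027,0,0,0,0,0,0.03,-0.027,0,0,0,0,0,0.03,-0.027,0,0,0,0,0,0.03,-0.027,0,0,0,0,0,0.03,-0.027,0,0,0,0,0]
  grip_force: 20

```text
time: 0.6
eef_pos: [277.0, -485.9, 231.0]
orientation: [-3.141, 0.0, 0.245]
force: [0.3, 0.3, -0.5]
width: 12.2
grip_force: 0.0
```

Request:
jog_arm:
  steps: [0.03,-0.027,0,0,0,0,0,0.03,-0.027,0,0,0,0,0,0.03,-0.027,0,0,0,0,0,0.03,-0.027,0,0,0,0,0,0.03,-0.027,0,0,0,0,0]

```text
time: 1.1
eef_pos: [389.8, -318.7, 231.2]
orientation: [-3.141, 0.0, 0.245]
force: [0.6, -0.4, 0.4]
width: 0.0
grip_force: 0.0
```

Request:
jog_arm:
  steps: [0.03,-0.027,0.005,0,0,0,0,0.03,-0.027,0.01,0,0,0,0,0.03,-0.027,0.01,0,0,0,0,0.03,-0.027,0.01,0,0,0,0,0.03,-0.027,0.01,0,0,0,0]

```text
time: 1.6
eef_pos: [502.6, -151.4, 185.8]
orientation: [-3.141, 0.0, 0.245]
force: [1.3, -0.7, 0.9]
width: 0.0
grip_force: 0.0
```

Request:
jog_arm:
  steps: [0,0,0,0,0,0,0,0,0,0,0,0,0,0]

```text
time: 1.8
eef_pos: [502.0, -151.9, 185.7]
orientation: [-3.141, 0.001, 0.247]
force: [-0.5, -1.3, 0.2]
width: 0.0
grip_force: 0.0
```

Request:
jog_arm:
  steps: [0,0,0.02,0,0,0,0,0,0,0.02,0,0,0,0,0,0,0.004,0,0,0,0,0,0,0,0,0,0,0]

```text
time: 2.2
eef_pos: [501.2, -153.9, 142.1]
orientation: [-3.141, 0.001, 0.243]
force: [0.3, -0.2, 0.2]
width: 0.3
grip_force: 0.0
```

Request:
jog_arm:
  steps: [0,0,0.003,0,0,0,0,0,0,0.002,0,0,0,0,0,0,0,0,0,0,0]

```text
time: 2.5
eef_pos: [502.4, -153.3, 137.9]
orientation: [3.141, -0.001, 0.245]
force: [0.1, -0.8, 1.8]
width: 0.1
grip_force: 1.2
```

Request:
jog_arm:
  steps: [0,0,0.002,0,0,0,0,0,0,0.002,0,0,0,0,0,0,0,0,0,0,0]

```text
time: 2.8
eef_pos: [502.0, -152.9, 133.4]
orientation: [3.142, -0.0, 0.245]
force: [0.4, 0.4, 0.7]
width: 0.0
grip_force: 0.0
```

Request:
jog_arm:
  steps: [0,0,0.001,0,0,0,0,0,0,0.001,0,0,0,0,0,0,0,0,0,0,0]

```text
time: 3.1
eef_pos: [501.9, -152.8, 131.1]
orientation: [-3.141, 0.0, 0.245]
force: [0.2, -0.4, 0.0]
width: -0.2
grip_force: 0.0
```

Request:
jog_arm:
  steps: [0,0,0.001,0,0,0,0,0,0,0.001,0,0,0,0,0,0,0,0,0,0,0]

```text
time: 3.4
eef_pos: [502.1, -152.9, 129.8]
orientation: [3.141, -0.0, 0.245]
force: [-2.8, 1.1, 8.6]
width: -0.1
grip_force: 4.3
```

```bash
cat > d.py <<'E'
from h import *
s=bot.read_state(); e=s['eef_pos']; y=s['orientation'][2]; print(e.round(1), s['force'].round(1))
for n,t in ((0,352),(5,292),(4,232),(3,172)):
    x=np.array([552.6+80*np.cos(np.radians(t)),-90.7+80*np.sin(np.radians(t))])-e[:2]
    print(n,'tool dx,dy mm',(x[0]*np.cos(y)+x[1]*np.sin(y)).round(1),(x[0]*np.sin(y)-x[1]*np.cos(y)).round(1))
E
python3 d.py
```

```text
[ 502.1 -152.9  129.8] [-2.8  1.1  8.6]
0 tool dx,dy mm 138.2 -18.1
5 tool dx,dy mm 75.1 31.1
4 tool dx,dy mm 1.0 1.1
3 tool dx,dy mm -10.1 -78.1
```

Section 4 is home: the stop is felt at z≈130 with 8.6 N. Section 5 is next.

Request:
jog_arm:
  steps: [0,0,-0.025,0,0,0,0,0.037,0.016,0,0,0,0,0,0.038,0.015,0,0,0,0,0,0,0,0,0,0,0,0,0,0,0.014,0,0,0,0]

```text
time: 3.9
eef_pos: [584.0, -164.9, 141.0]
orientation: [3.141, -0.003, 0.245]
force: [-0.2, 0.0, -0.8]
width: -0.0
grip_force: 0.0
```

Request:
jog_arm:
  steps: [0,0,0.002,0,0,0,0,0,0,0.002,0,0,0,0,0,0,0.002,0,0,0,0,0,0,0.002,0,0,0,0,0,0,0,0,0,0,0]

```text
time: 4.4
eef_pos: [581.7, -164.7, 132.2]
orientation: [-3.141, 0.001, 0.245]
force: [-0.4, -0.5, -0.2]
width: -0.2
grip_force: 0.0
```

Request:
jog_arm:
  steps: [0,0,0.001,0,0,0,0,0,0,0.001,0,0,0,0,0,0,0.001,0,0,0,0,0,0,0,0,0,0,0]

```text
time: 4.8
eef_pos: [582.1, -164.8, 129.9]
orientation: [3.142, 0.0, 0.245]
force: [-3.4, 1.0, 7.8]
width: -0.1
grip_force: 4.0
```

Section 5 is home too. Section 0 is next: tool dx ≈ 63, dy ≈ -49.

Request:
jog_arm:
  steps: [0,0,-0.025,0,0,0,0,0.032,-0.025,0,0,0,0,0,0.031,-0.024,0,0,0,0,0,0,0,0,0,0,0,0,0,0,0.014,0,0,0,0]

```text
time: 5.3
eef_pos: [632.9, -101.0, 141.0]
orientation: [3.141, -0.003, 0.247]
force: [0.1, -0.8, 0.3]
width: 0.0
grip_force: 0.0
```

Request:
jog_arm:
  steps: [0,0,0.002,0,0,0,0,0,0,0.002,0,0,0,0,0,0,0.002,0,0,0,0,0,0,0.002,0,0,0,0,0,0,0,0,0,0,0]

```text
time: 5.8
eef_pos: [630.4, -103.4, 131.3]
orientation: [3.141, 0.002, 0.243]
force: [0.6, -0.2, 0.3]
width: 0.1
grip_force: 0.0
```

Request:
jog_arm:
  steps: [0,0,0.001,0,0,0,0,0,0,0.001,0,0,0,0,0,0,0.001,0,0,0,0,0,0,0,0,0,0,0]

```text
time: 6.2
eef_pos: [631.2, -102.6, 130.0]
orientation: [3.141, 0.0, 0.244]
force: [-3.9, -0.9, 7.3]
width: -0.0
grip_force: 3.8
```

```bash
python3 d.py
```

```text
[ 631.2 -102.6  130. ] [-3.9 -0.9  7.3]
0 tool dx,dy mm 0.8 -0.6
5 tool dx,dy mm -62.3 48.7
4 tool dx,dy mm -136.5 18.7
3 tool dx,dy mm -147.6 -60.5
```

Request:
jog_arm:
  steps: [0,0,-0.025,0,0,0,0,-0.037,-0.015,0,0,0,0,0,-0.037,-0.015,0,0,0,0,0,-0.037,-0.015,0,0,0,0,0,-0.037,-0.015,0,0,0,0,0]

```text
time: 6.7
eef_pos: [471.8, -79.5, 154.3]
orientation: [3.141, -0.0, 0.245]
force: [1.7, 0.7, -0.6]
width: -0.1
grip_force: 0.0
```

Request:
jog_arm:
  steps: [0,0,0,0,0,0,0,0,0,0.014,0,0,0,0,0,0,0,0,0,0,0]

```text
time: 7.0
eef_pos: [473.0, -79.7, 139.6]
orientation: [-3.141, 0.001, 0.245]
force: [-0.5, 0.1, 0.6]
width: 0.1
grip_force: 0.0
```

Request:
jog_arm:
  steps: [0,0,0.002,0,0,0,0,0,0,0.002,0,0,0,0,0,0,0.002,0,0,0,0,0,0,0.002,0,0,0,0,0,0,0,0,0,0,0]

```text
time: 7.5
eef_pos: [473.6, -79.6, 132.2]
orientation: [-3.142, 0.0, 0.245]
force: [-0.2, 0.2, -0.0]
width: 0.2
grip_force: 0.0
```

Request:
jog_arm:
  steps: [0,0,0.001,0,0,0,0,0,0,0.001,0,0,0,0,0,0,0.001,0,0,0,0,0,0,0,0,0,0,0]

```text
time: 7.9
eef_pos: [473.6, -79.7, 129.8]
orientation: [3.141, -0.0, 0.245]
force: [-2.3, 0.6, 9.8]
width: 0.0
grip_force: 4.7
```

Section 3 is home. I'll lift clear, move aside and check with the top camera.

Request:
jog_arm:
  steps: [0,0,-0.025,0,0,0,0,0,0,-0.045,0,0,0,0,0,0,-0.045,0,0,0,0,-0.02,0.04,0,0,0,0,0,-0.02,0.04,0,0,0,0,0]

```text
time: 8.4
eef_pos: [454.9, -167.2, 245.9]
orientation: [3.14, -0.003, 0.248]
force: [-0.6, -0.7, 0.2]
width: -0.2
grip_force: 0.0
```

Request:
jog_arm:
  steps: [-0.02,0.04,0,0,0,0,0,-0.02,0.04,0,0,0,0,0,-0.02,0.04,0,0,0,0,0,-0.02,0.04,0,0,0,0,0,0,0,0,0,0,0,0]

```text
time: 8.9
eef_pos: [412.1, -348.0, 244.0]
orientation: [3.139, 0.002, 0.236]
force: [-0.5, 0.3, 0.0]
width: 0.1
grip_force: 0.0
```

```bash
python3 - <<'E'
from h import *
p,d=snapshot('top'); W=cloud('top',d); cv2.imwrite('pics/top1.png',p)
cx,cy=552.6,-90.7
a=np.degrees(np.arctan2(W[...,1]-cy,W[...,0]-cx))%360; R=np.hypot(W[...,0]-cx,W[...,1]-cy)
for i in range(6):
    s=(R>74)&(R<87)&(abs((a-(352+60*i)+180)%360-180)<20); print(i,np.nanmean(W[s][:,2]).round(1))
pts=W[(R<130)&(W[...,2]>118)&(W[...,2]<150)]; print(cv2.minEnclosingCircle(pts[:,:2].astype(np.float32)))
print(bot.read_state()['eef_pos'])
E
```

```text
0 129.3
1 129.4
2 129.6
3 129.6
4 129.5
5 129.2
((552.7644653320312, -90.51018524169922), 91.21090698242188)
[ 413.52679467 -344.53192352  243.8767888 ]
```

View pics/top1.png

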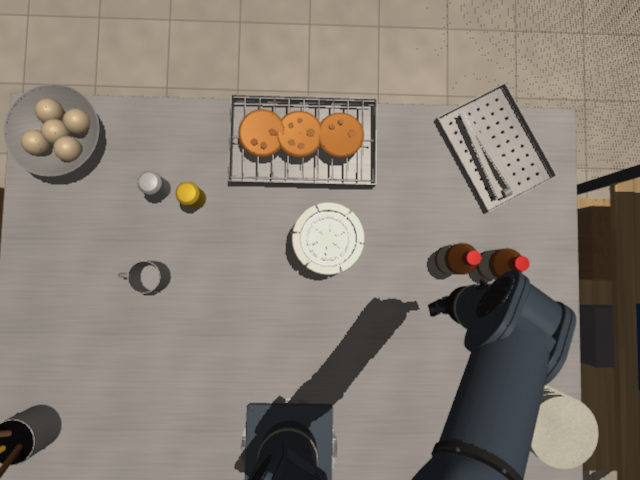

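All six sections read about 129.4 mm, which is home. The pail is still at (328,239), the bottles and other things haven't moved, and the arm is clear.

```bash
python3 -c "
from rig import job
print(job.hand_in())"
```

```text
the job is handed in; nothing more can be done
None
```

I pressed the four raised sections (0, 3, 4 and 5) until they clicked, so the whole rim is now down. The pail and everything around it stayed where they were, and the job is handed in after about 9 s.

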